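# Prop the spring flap of the spares bin and take out a fitting

### The arm

A 6-joint arm with a two-finger parallel gripper is mounted at the origin on the work surface. World frame = base frame: x ahead of the robot, y to its left, z up, the work surface at z = 0. Lengths are in mm, angles in rad, forces in N, time in s.
With the tool pointing down it reaches from about 300 to 775 mm from the base axis. Payload 14.6 kg.
Tool frame: the origin (TCP) lies at the very end of the fingers, on their centre line; the grasp point (between the pads) lies 19 mm behind it; z points along the fingers, y is the line along which they close (so a half turn about z gives the same grasp; the last joint's range is limited). The gripper opens to 94 mm and grips with 3 to 60 N. Pads are 16 mm wide; open, the fingers measure 119 mm over their backs; the gripper's body (75 mm by 177 mm) begins 78 mm behind the grasp point.
Start: joints at [1.281, 0.3, 1.521, -0, 1.321, -0.067], TCP at [121.527, 536.396, 205.446] pointing down, gripper open.
Joint ranges: [-3.03, 3.03], [-0.79, 2.21], [0.23, 2.52], [-1.04, 4.18], [0, 3.07], [-2.55, 2.55]. Speed limits (rad/s): [2.22, 2.22, 2.57, 3.14, 3.14, 3.14].

### API

Orientations are given as [roll, pitch, yaw] about the fixed x, y, z axes, in that order (R = Rz(yaw) Ry(pitch) Rx(roll)).
In Python, from cell import manip, camera, get_calibration gives the robot as it stands. The module is installed in compiled form; this text tells all that it offers.
- The arm moves only by the tool jog_arm, never from a script. Its argument "plan" is one flat list of numbers, 6 for each row, row after row: the shift along the world's x, y, z in m, then the turn, a rotation vector about the world's x, y, z in degrees. A call has 1 to 20 rows; each row is the pose to reach, as a shift and turn from the pose commanded when the call began; what a row does not reach only later rows make up. A row lasts 1/10 s, in which the tool goes at most 50 mm and 8.59 degrees, less where a joint would pass 70% of its speed; a pose out of reach is approached as far as the arm can. A call with a gripper value outside its range is refused whole. "claw" is the finger opening in m, from 0 to 0.094, set as the call begins (left out, the last holds). The fingers move at their own pace and stop on an object; "force" is the grip in N (left out, the last holds). Time passes only in rows, so rows that repeat a pose let the fingers close. It gives the time, the measured TCP pose, the force, the opening and the grip force at its end, in the units of the state.
- manip.read_state(): the state, without advancing time (a new reading comes with each control period).
- camera(name): name is "scene" or "top"; returns (picture, depth): 480x640x3 uint8, red, green, blue; 480x640 float32, mm along the optical axis (not along the pixel's ray), 0 where there is no reading.
- get_calibration(name): a dict with "fx", "fy", "cx", "cy" (pixels), "origin" and "attitude" of the camera in the world. Camera axes: x right, y down, z forward; pixel columns grow to the right and rows downward; lengths in mm; the calibration is good to about 2 mm. A picture is of the moment at which its call begins. get_calibration takes no time and is no camera call.
- manip.sign_off(): hands the job in; it is judged then, once.
The state is a dict: "clock": time; "joints": joint angles; "qd": joint speeds; "effort": joint torques, N m; "eef_pos": TCP position; "eef_rot": TCP orientation; "wrist_force": force on the tool from outside, world axes, zero at the start; "moment": the same for the moment, N m; "finger_gap": finger opening in mm; "finger_force": force on a finger pad.
Only numpy, scipy, OpenCV 4.12 (cv2) and the standard library are available. Lean on these libraries where they do the work, as an engineer would, in place of code of your own. Each camera call takes 0.05 s, during which the arm holds its last target. There are 200 camera calls.

### The job

The flap of the spares bin springs shut by itself. Slide the ramp-shaped metal prop under the roller bar at the flap's side so that the flap stays propped open by itself, wide open (at least 60 degrees, better 75); then take the flanged fitting out of the bin and set it down gently, standing upright, near the middle of the round tray. Leave the prop standing upright in place, the flap propped, and do not move or knock the flask, jar and wrench.

Things in the scene. Friction and masses are not known exactly. Their poses are not given: they have to be found in the camera images.
- bin: white open-topped box fixed to the bench, outer 140 (its x) x 160 (its y) x 60 mm high, walls and floor 5 mm thick. Origin under its centre on the bench. A steel flap covers it (144 x 163 x 5 mm, 0.14 kg), hinged along the top of its +y wall: hinge axis along bin x at bin y = +80 mm, 63.5 mm above the bench; free edge on the -y side, 165 mm from the hinge.
- flap (a joint): opening angle of the flap in rad: 0 closed (level), grows as the -y edge rises, stop at 1.45. A spring (0.036 N m closed, 0.08 N m open) and its weight close it whenever it is let go. Opened to 75 degrees (1.3 rad) or more, it leaves the most room for a hand in the bin; its free edge then stands about 225 mm above the bench.
- bar (a point): point on the lifting bar, fixed to the flap and sticking out level past the bin's -x end (towards the robot) along bin x to bin x = -200 mm, 50 mm from the hinge axis. From bin x = -115 mm out it carries a free-turning black roller 16 mm thick. The point is on its axis at bin x = -160 mm. At flap angle q it is at bin y = 80 - 50 cos q, height 63.5 + 50 sin q mm.
- prop: loose aluminium ramp prop, 0.75 kg, 50 mm wide (its y), on a flat base. Origin on the bench beneath it; +x points to its low nose. Nose face at x = +75 mm, 35 mm high; from its top a plane ramp rises at 40 degrees to 118 mm high at x = -24 mm, where the upright fin stands. Slid on the bench, nose first, under the bar it lifts the bar; weight and friction then hold it.
- fitting: loose stainless steel flanged pipe fitting, a spool standing upright in the bin on its 5 mm floor: 55 mm tall, two flanges 38 mm in diameter and 7 mm thick at the ends, 26 mm tube between, 0.12 kg. Origin at the centre of its underside, its z along its axis. Hidden under the flap until it is opened.
- tray: round shallow steel tray fixed to the bench, 156 mm across, rim 10 mm high and 3 mm thick, floor 5 mm above the bench. Origin under its centre on the bench.
- flask: bystander: glass freeze-drying flask with a wide head, 82 mm across, 150 mm tall, standing. Origin at the centre of its underside.
- jar: bystander: closed jar, 64 mm across, 90 mm tall. Origin at the centre of its underside.
- wrench: bystander: steel wrench 160 mm long lying on the bench along its x. Origin under its middle.
- fin (a point): centre of the top of the prop's fin, an upright block at the ramp's high end: prop x = -24 to -54 mm, 50 mm wide, 150 mm high; grip across its width from above or push from behind. Nose along bin +y, centre line at bin x = -160 mm (a hand on the fin clears the rising flap there), the ramp meets the roller with the prop's origin at bin y = -23 mm; the flap is at 75 degrees at about +71 mm.
Mind the look-alikes: they are no part of the job. There is more than one size of the tray; the job needs the smallest. Of the things shaped like the prop, the aluminium one is meant.

How it is judged (in metres and radians):
On the way, in this order (a step that is already met when the one before it is completed fails the run):
1. the flap stays open at least 60 degrees, its bar resting over the prop, with the robot touching nothing (value of joint flap above 1.047 rad and x of bar in the frame of prop between -0.04 and 0.08 m and horizontal distance between bar and prop below 0.09 m and contact force between each of the fingers, the arm and anything else below 0.2 N), for 0.3 s.
2. the fitting has been lifted out of the bin while the flap stays propped (z of fitting in the frame of bin above 0.075 m and value of joint flap above 1.047 rad), for 0.05 s.
At the end, for the whole second after the job is handed in: The fitting stands upright (within 7 degrees) and still on the tray floor, whole inside the rim (within 55 mm of the tray's centre), released; the flap is still propped at 60 degrees (1.047 rad) or more by the prop under its bar, which stands upright and still (horizontal distance between fitting and tray below 0.055 m and height (world z) of fitting below 0.009 m and angle between fitting's own z axis and vertical below 0.12 rad and linear speed of each of fitting, prop below 0.02 m/s and value of joint flap above 1.047 rad and angle between prop's own z axis and vertical below 0.1 rad and x of bar in the frame of prop between -0.04 and 0.08 m and horizontal distance between bar and prop below 0.09 m); the robot touches nothing.
It fails at once if flask, jar or wrench moved by more than 20 mm (distance of any of flask, jar, wrench from where it was at the start of the episode above 0.02 m).
It fails at once if flask or jar tipped by more than 17 degrees (angle between any of flask, jar's own z axis and vertical above 0.3 rad).
It fails at once if the fitting dropped: falling freely faster than 0.6 m/s (about 20 mm of free fall) (linear speed of fitting above 0.6 m/s and contact force between the fingers and fitting below 0.1 N).
It also fails if it takes over 64 s, if anything falls off the work surface, if the arm or the gripper's body presses on something with over 40 N, if the wrist force passes 120 N, or if a joint passes its speed limit or range.

## Working session

There is one attempt and no reset: what is moved stays moved. The work goes in short steps, Python scripts to look and compute and a tool call to move; the robot and the scene stay as the last step left them, time stands still between calls to the robot, and variables do not carry over. Pictures are saved under pics/ and viewed, at most 10 in all, crops included, and the job is handed in when it is done.

Besides the shell and the picture viewer there is one more tool, called after "Emit:" by a JSON object that holds its "name" and its "arguments". jog_arm: Moves the arm, as the interface text tells. Its arguments: {"type":"object","properties":{"plan":{"type":"array"},"claw":{"type":"number"},"force":{"type":"number"}},"required":["plan"]}

```bash
mkdir -p pics
cat > h.py <<'E'
import numpy as np, cv2
from cell import manip, camera, get_calibration
from scipy.spatial.transform import Rotation as R
def att(c):
    a=np.array(c['attitude'],float)
    if a.shape==(3,3): return a
    return R.from_euler('xyz',a).as_matrix() if a.size==3 else R.from_quat(a).as_matrix()
def cloud(name,d):
    c=get_calibration(name); v,u=np.mgrid[:480,:640]
    p=np.stack([(u-c['cx'])/c['fx']*d,(v-c['cy'])/c['fy']*d,d],-1)
    return p@att(c).T+np.array(c['origin'])
def grab(tag):
    out={}
    for n in('scene','top'):
        p,d=camera(n); cv2.imwrite(f'pics/{tag}_{n}.png',p[...,::-1]); np.savez(f'pics/{tag}_{n}.npz',p=p,d=d,w=cloud(n,d)); out[n]=(p,d)
    return out
E
python3 - <<'E'
from h import *
grab('a')
for n in('scene','top'):print(get_calibration(n))
print(manip.read_state())
E
```

```text
{'fx': 443.8825534161352, 'fy': 443.8825534161352, 'cx': 315.58384465130314, 'cy': 239.79792807379414, 'origin': array([1099.37970024, -381.64296378, 1081.14620011]), 'attitude': array([-2.52322715,  0.01470168,  1.04352531])}
{'fx': 595.917002882909, 'fy': 595.917002882909, 'cx': 318.0391060849342, 'cy': 244.533171238468, 'origin': array([ 298.47433998,  -50.3819595 , 1608.49457731]), 'attitude': array([-3.00839654,  0.01158689, -1.55547645])}
{'clock': 0.1, 'joints': array([ 1.28141811e+00,  3.00415254e-01,  1.52154521e+00, -2.65988624e-05,
        1.32068007e+00, -6.66065852e-02]), 'qd': array([-0.00077045, -0.00287052, -0.00251292,  0.00164907,  0.00173694,
        0.00155186]), 'effort': array([ 1.66350219e-03, -5.32652414e+01, -3.53278327e+01,  7.09709153e-02,
        2.36094289e-02, -3.73308740e-05]), 'eef_pos': array([121.45741168, 536.17317149, 204.93213367]), 'eef_rot': array([-3.14054538e+00, -4.40367819e-05,  2.91882760e+00]), 'wrist_force': array([0.40107409, 1.1169862 , 0.05782897]), 'moment': array([-0.03652029,  0.03480791, -0.01411066]), 'finger_force': 0.0, 'finger_gap': 94.01069547104973}
```

View pics/a_top.png

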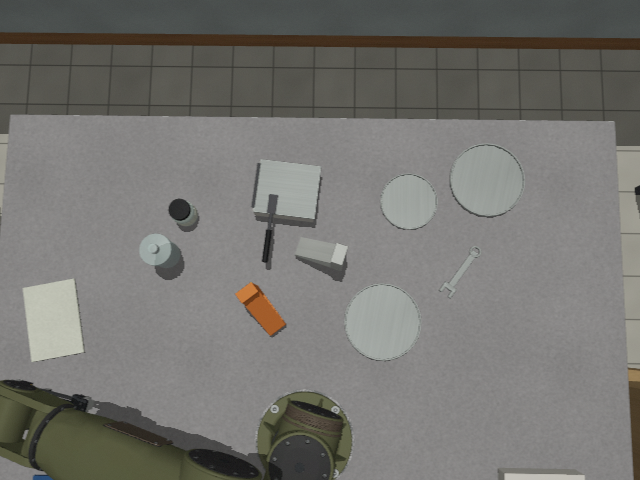

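View pics/a_scene.png

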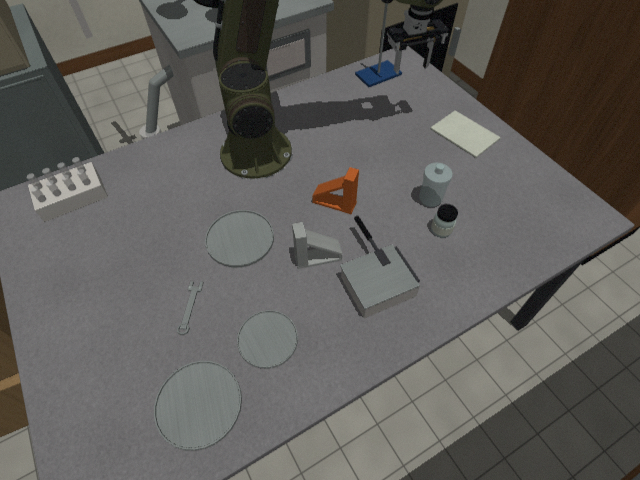

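The top view shows the bin at (288,190), with its bar and roller at (268,230). There are two prop shapes: aluminium at (322,252) and orange at (261,310). The aluminium one is meant. There are three trays: (408,202), (486,180) and (382,322). The first is the smallest. Next I'll measure these and check them in a crop.

```bash
cat > meas.py <<'E'
from h import *
def meas(tag,verbose=1):
    r={}
    w=np.load(f'pics/{tag}_top.npz')['w']; s=np.load(f'pics/{tag}_scene.npz')['w']
    p=np.load(f'pics/{tag}_top.npz')['p']
    return w,s,p
def rect(pts): 
    (c,sz,a)=cv2.minAreaRect(pts[:,:2].astype(np.float32)); return np.round(c,1),np.round(sz,1),round(a,2)
E
python3 - <<'E'
from meas import *
w,s,p=meas('a')
def box(c,u0,u1,v0,v1): return c[v0:v1,u0:u1].reshape(-1,3)
print('bench z',np.median(box(w,330,370,120,150)[:,2]), np.median(box(s,330,400,310,330)[:,2]))
b=box(w,240,335,150,230); f=b[(b[:,2]>55)&(b[:,2]<75)]
print('flap',rect(f),np.median(f[:,2]))
hsv=cv2.cvtColor(p,cv2.COLOR_RGB2HSV)
q=box(w,255,285,225,268); qi=box(p,255,285,225,268); k=(q[:,2]>45)&(q[:,2]<90)
print('roller',rect(q[k]),np.median(q[k][:,2]),k.sum())
for n,c,u in(('top',w,(285,360,230,280)),('scene',s,(285,347,215,272))):
    q=box(c,*u); a=q[(q[:,2]>143)&(q[:,2]<160)]
    print(n,'fin top',rect(a),np.median(a[:,2]),len(a))
    a=q[(q[:,2]>20)&(q[:,2]<165)]; print(n,'prop all',rect(a),len(a))
for n,u in(('small',(370,446,165,238)),('mid',(440,532,135,225)),('low',(335,430,275,370))):
    q=box(w,*u); a=q[(q[:,2]>7.5)&(q[:,2]<20)]
    h=cv2.convexHull(a[:,:2].astype(np.float32)); print(n,cv2.minEnclosingCircle(h),len(a),np.percentile(a[:,2],[5,50,95]))
    g=cv2.cvtColor(p,cv2.COLOR_RGB2GRAY)[u[2]:u[3],u[0]:u[1]]
    q=box(w,*u); a=q[(q[:,2]>3.)&(q[:,2]<20)]; print(cv2.fitEllipse(cv2.convexHull(a[:,:2].astype(np.float32))))
for n,u in(('flask',(135,185,228,280)),('jar',(165,205,195,232)),('orange',(230,290,280,340))):
    q=box(w,*u); a=q[q[:,2]>25]; print(n,rect(a),a[:,2].max())
im=cv2.resize(p[140:345,225:445],None,fx=2.8,fy=2.8,interpolation=cv2.INTER_CUBIC);cv2.imwrite('pics/crop1.png',im[...,::-1])
E
```

```text
bench z -0.6657202813826189 1.906648757166522
flap (array([634.1,  60.1]), array([170.2, 187.7]), 83.82) 65.52087981996613
roller (array([506.2, 103.9]), array([16.6, 98.8]), 83.96) 68.54177566948704 216
top fin top (array([472.1, -83.2]), array([28.9, 50.3]), 72.27) 150.34454190488236 238
top prop all (array([486.6, -36.3]), array([128.4,  51.2]), 72.33) 1009
scene fin top (array([470.7, -82.1]), array([29.9, 53.8]), 72.71) 151.58549647564058 200
scene prop all (array([520.2, -45.9]), array([129.6, 130.2]), 72.13) 1103
small ((637.5537719726562, -269.8224182128906), 128.15536499023438) 707 [ 7.65781454  9.28269425 13.94967586]
((644.721923828125, -269.4181823730469), (254.04856872558594, 263.5871276855469), 52.80881118774414)
mid ((712.419189453125, -488.85821533203125), 164.68898010253906) 1774 [ 7.69964351  9.77354486 15.29562698]
((703.450927734375, -496.4930114746094), (312.05279541015625, 336.9070129394531), 22.322006225585938)
low ((305.5661315917969, -205.57907104492188), 173.33822631835938) 1966 [ 7.68371185  9.85609443 15.45338532]
((311.2106018066406, -198.54136657714844), (318.03228759765625, 332.69976806640625), 100.21844482421875)
flask (array([414.6, 177.4]), array([504.9,  81. ]), 72.09) 1608.4945773123777
jar (array([441. , 161.8]), array([507.2,  64.2]), 48.9) 1608.4945773123777
orange (array([311.3,  71.7]), array([226.1,  95.9]), 61.0) 1608.4945773123777
```

View pics/crop1.png

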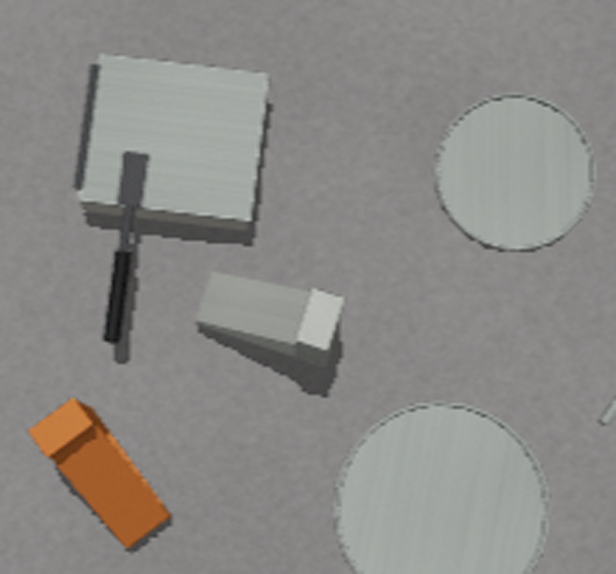

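Run:
```python
from meas import *
w,s,p=meas('a')
c=get_calibration('top');A=att(c);o=np.array(c['origin'])
def ray(uv,z):
    uv=np.atleast_2d(uv).astype(float); d=np.c_[(uv[:,0]-c['cx'])/c['fx'],(uv[:,1]-c['cy'])/c['fy'],np.ones(len(uv))]@A.T
    return o+d*((z-o[2])/d[:,2])[:,None]
z=w[...,2]; 
def blob(m,u):
    M=np.zeros(m.shape,np.uint8);M[u[2]:u[3],u[0]:u[1]]=m[u[2]:u[3],u[0]:u[1]]
    k=cv2.findContours(M,0,1)[0];k=max(k,key=cv2.contourArea);return k[:,0,:],M
k,M=blob((z>60)&(z<75),(250,335,150,222)); M=cv2.morphologyEx(M,cv2.MORPH_OPEN,np.ones((9,9)))
q=ray(np.argwhere(M)[:,::-1],66); print('flap',rect(q))
q=w[215:268,255:285].reshape(-1,3);q=q[(q[:,2]>60)&(q[:,2]<80)]
for x0 in(460,480,500,520):
    a=q[abs(q[:,0]-x0)<6]; print(x0,a[:,1].mean(),np.ptp(a[:,1]),a[:,2].max())
print('roller x',np.percentile(q[:,0],[0,2,50]))
h=cv2.cvtColor(p,cv2.COLOR_RGB2GRAY)
for n,u in(('small',(365,446,160,240)),):
    m=(h[u[2]:u[3],u[0]:u[1]]); ci=cv2.HoughCircles(cv2.resize(m,None,fx=4,fy=4),cv2.HOUGH_GRADIENT,1,200,param1=100,param2=20,minRadius=80,maxRadius=150)
    x,y,rr=ci[0,0]/4; uv=np.array([x+u[0]-.4,y+u[2]-.4]); print(n,uv,rr,ray(uv,10),rr/595.9*1598)
for n,u in(('flask',(130,190,225,285)),('jar',(160,210,190,237)),('orange',(230,295,275,345))):
    q=w[u[2]:u[3],u[0]:u[1]].reshape(-1,3); a=q[(q[:,2]>25)&(q[:,2]<300)]; print(n,rect(a),a[:,2].max())
```

```text
flap (array([692.1,  -7.8]), array([30. , 21.3]), 0.92)
460 108.90987715939099 15.295150955840256 76.92994511973734
480 106.91783271288801 14.190507219984454 76.99602236760506
500 104.27354307481447 16.371322169515366 75.90665550843573
520 102.29501861897383 15.968376292935773 75.71043017175862
roller x [457.08476518 459.28610364 511.95803852]
small [408.975 202.475] 28.225 [[ 631.50088769 -274.82773066   10.        ]] 75.6898
flask (array([502.2, 375.6]), array([ 81.8, 126.6]), 81.11) 155.89036787588384
jar (array([565.2, 332.8]), array([ 60.3, 111.5]), 84.28) 131.08106898230176
orange (array([334.3, 112.3]), array([129. ,  50.5]), 37.55) 159.58512828204334
```

Emit:
{"name": "jog_arm", "arguments": {"plan": [0.0233, -0.0413, 0, 0, 0, -6.4, 0.0467, -0.0825, 0, 0, 0, -12.7, 0.07, -0.1238, 0, 0, 0, -19, 0.0933, -0.165, 0, 0, 0, -25.3, 0.1167, -0.2063, 0, 0, 0, -31.7, 0.14, -0.2476, 0, 0, 0, -38, 0.1633, -0.2889, 0, 0, 0, -44.3, 0.1867, -0.3301, 0, 0, 0, -50.7, 0.21, -0.3714, 0, 0, 0, -57, 0.2333, -0.4127, 0, 0, 0, -63.3, 0.2567, -0.454, 0, 0, 0, -69.6, 0.28, -0.495, 0, 0, 0, -76, 0.3033, -0.536, 0, 0, 0, -82.3, 0.3267, -0.5777, 0, 0, 0, -88.6, 0.35, -0.619, 0, 0, 0, -94.9, 0.35, -0.619, 0, 0, 0, -94.9, 0.35, -0.619, 0, 0, 0, -94.9], "claw": 0.094, "force": 40}}

```text
clock: 1.8
eef_pos: [471.3, -83.1, 204.8]
eef_rot: [-3.14, -0.0, 1.262]
wrist_force: [0.3, 0.8, 0.2]
finger_gap: 93.9
finger_force: 0.0
```

Run:
```python
from h import *
c=get_calibration('top');A=att(c);o=np.array(c['origin'])
for uv in((100,55),(268,73),(252,220),(78,203)):
    d=A@np.array([(225+uv[0]/2.8-.3-c['cx'])/c['fx'],(140+uv[1]/2.8-.3-c['cy'])/c['fy'],1]); print(o+d*(66-o[2])/d[2])
print(manip.read_state()['joints'])
```

```text
[731.85803803 127.77945187  66.        ]
[716.20593291 -32.42231638  66.        ]
[574.35675348 -19.50463505  66.        ]
[588.41893981 144.46564892  66.        ]
[-2.51053569e-01  1.41583344e-01  1.71582495e+00  9.80057698e-05
  1.28569907e+00  5.81493578e-02]
```

Emit:
{"name": "jog_arm", "arguments": {"plan": [0, 0, -0.03, 0, 0, 0, 0, 0, -0.06, 0, 0, 0, 0, 0, -0.085, 0, 0, 0, 0, 0, -0.093, 0, 0, 0, 0, 0, -0.093, 0, 0, 0]}}

```text
clock: 2.3
eef_pos: [471.0, -81.7, 112.2]
eef_rot: [-3.14, -0.0, 1.264]
wrist_force: [-0.1, -0.1, 0.6]
finger_gap: 93.9
finger_force: 0.0
```

Emit:
{"name": "jog_arm", "arguments": {"plan": [0, 0, 0, 0, 0, 0, 0, 0, 0, 0, 0, 0, 0, 0, 0, 0, 0, 0, 0, 0, 0, 0, 0, 0, 0, 0, 0, 0, 0, 0, 0, 0, 0, 0, 0, 0, 0, 0, 0, 0, 0, 0], "claw": 0.04}}

```text
clock: 3.0
eef_pos: [471.6, -82.7, 112.6]
eef_rot: [3.141, -0.0, 1.262]
wrist_force: [0.2, -1.2, 1.2]
finger_gap: 49.7
finger_force: 40.0
```

Run:
```python
from meas import *
grab('b'); w,s,p=meas('b')
print(manip.read_state())
q=s[215:272,285:347].reshape(-1,3); a=q[(q[:,2]>10)&(q[:,2]<100)];print(rect(a))
```

```text
{'clock': 3.1, 'joints': array([-2.50013777e-01,  2.46566437e-01,  1.82144907e+00, -6.60018167e-05,
        1.07340304e+00,  5.83649831e-02]), 'qd': array([ 0.000778  ,  0.00031457,  0.00049631, -0.00143239,  0.00095833,
       -0.00073695]), 'effort': array([ 1.65734841e-01, -4.52426291e+01, -3.04946208e+01,  1.21311522e-01,
       -1.44576933e-02, -1.22384212e-02]), 'eef_pos': array([471.59779464, -82.66736453, 112.53804116]), 'eef_rot': array([3.14141546e+00, 4.77553166e-05, 1.26244905e+00]), 'wrist_force': array([-0.20310261, -1.1421623 ,  1.71992565]), 'moment': array([-0.10894485,  0.14489783,  0.01146799]), 'finger_force': 39.99709367752075, 'finger_gap': 50.00348926126353}
(array([518.4, -46.5]), array([129.7, 130.1]), 70.81)
```

Emit:
{"name": "jog_arm", "arguments": {"plan": [0.002, 0.02, 0, 0, 0, 4, 0.005, 0.045, 0, 0, 0, 8, 0.0077, 0.07, 0, 0, 0, 11.6, 0.0077, 0.075, 0, 0, 0, 11.6, 0.0077, 0.075, 0, 0, 0, 11.6]}}

```text
clock: 3.6
eef_pos: [479.3, -7.0, 112.5]
eef_rot: [3.141, -0.001, 1.465]
wrist_force: [0.1, 5.8, 2.6]
finger_gap: 50.2
finger_force: 40.0
```

Emit:
{"name": "jog_arm", "arguments": {"plan": [0.0016, 0.015, 0, 0, 0, 0, 0.0032, 0.03, 0, 0, 0, 0, 0.0048, 0.045, 0, 0, 0, 0, 0.0064, 0.06, 0, 0, 0, 0, 0.008, 0.075, 0, 0, 0, 0, 0.0096, 0.09, 0, 0, 0, 0, 0.0112, 0.105, 0, 0, 0, 0, 0.0112, 0.105, 0, 0, 0, 0, 0.0112, 0.105, 0, 0, 0, 0]}}

```text
clock: 4.5
eef_pos: [490.6, 97.0, 112.5]
eef_rot: [3.141, -0.001, 1.464]
wrist_force: [1.4, 2.9, 2.6]
finger_gap: 49.8
finger_force: 40.0
```

Run:
```python
from meas import *
grab('c'); st=manip.read_state(); print(st['eef_pos'],st['eef_rot'],st['wrist_force'],st['moment'])
a=cv2.imread('pics/c_scene.png')[120:340,240:480];b=cv2.imread('pics/c_top.png')[140:345,225:345]
a=cv2.resize(a,None,fx=2,fy=2);b=cv2.resize(b,None,fx=2,fy=2);b=cv2.copyMakeBorder(b,0,30,0,0,0);cv2.imwrite('pics/c.png',np.hstack([a,b[:440]]))
```

```text
[490.625604    96.80698958 112.53017   ] [ 3.14117025e+00 -5.06606615e-04  1.46379022e+00] [1.99674052 3.22480522 1.53850358] [ 0.64282444 -0.25492733 -0.07050563]
```

View pics/c.png

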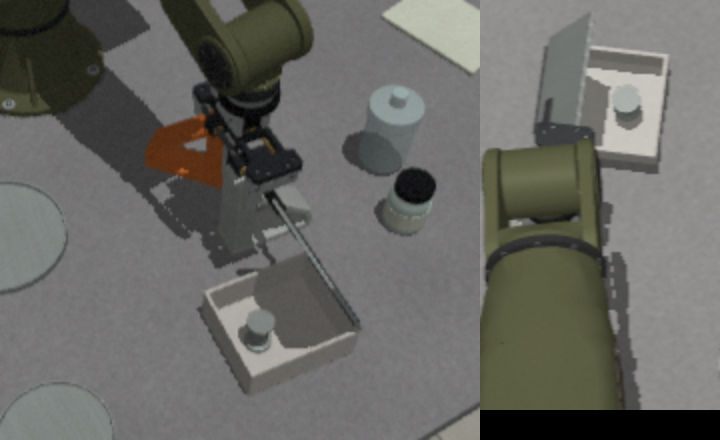

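The flap is about 60° open. The fitting is visible in the bin at (258,330) in the crop, and the flask and jar haven't moved. I'll push the last 12 mm.

Emit:
{"name": "jog_arm", "arguments": {"plan": [0.0007, 0.0065, 0, 0, 0, 0, 0.0013, 0.0125, 0, 0, 0, 0, 0.0013, 0.0125, 0, 0, 0, 0, 0.0013, 0.0125, 0, 0, 0, 0]}}

```text
clock: 5.0
eef_pos: [491.9, 109.0, 112.5]
eef_rot: [3.141, 0.001, 1.464]
wrist_force: [1.8, -4.8, 3.6]
finger_gap: 49.8
finger_force: 40.0
```

```bash
cat > flap.py <<'E'
from meas import *
import sys
t=sys.argv[1]; grab(t); w,s,p=meas(t); st=manip.read_state(); print(st['eef_pos'],st['wrist_force'],st['moment'])
C=np.array([653,57.3]);e1=np.array([.9943,-.1063]);e2=np.array([.1063,.9943])
for c in(s,w):
    q=c.reshape(-1,3); b=np.c_[(q[:,:2]-C)@e1,(q[:,:2]-C)@e2,q[:,2]]
    f=b[(abs(b[:,0])<65)&(b[:,1]>0)&(b[:,1]<85)&(b[:,2]>80)&(b[:,2]<260)]
    if len(f)>30:
        g=np.median(np.arctan2(f[:,2]-63.5,80-f[:,1])); print('flap n',len(f),'deg',np.degrees(g),'top',np.percentile(f[:,2],99),'y at top',np.median(f[f[:,2]>200][:,1]) )
    f=b[(abs(b[:,0])<60)&(b[:,1]>-70)&(b[:,1]<45)&(b[:,2]>50)&(b[:,2]<75)]
    f=f[(f[:,2]>55)&(f[:,2]<66)&(abs(f[:,0])<55)&(f[:,1]<40)]
    if len(f): print('fit',len(f),np.median(f,0),rect(f))
E
python3 flap.py d
```

```text
[491.89901318 109.00003165 112.54753564] [ 1.28894039 -6.09629569  3.69396773] [-0.8980617  -0.2436328  -0.14458406]
flap n 631 deg 75.32578398860916 top 226.8845901964408 y at top 40.69577688993198
fit 148 [  2.52710112 -30.40049214  61.28775159] (array([  2.2, -30.4]), array([36.3, 36.9]), 11.09)
flap n 441 deg 76.74953423234984 top 227.99112448649643 y at top 40.51723917707611
fit 129 [  3.27214859 -30.49757301  59.75981388] (array([  3. , -31.1]), array([35.2, 36.2]), 53.5)
```

The flap stands at about 76° and the wrist load is low. I'll release and rise.

Emit:
{"name": "jog_arm", "arguments": {"plan": [0, 0, 0, 0, 0, 0, 0, 0, 0, 0, 0, 0, 0, 0, 0, 0, 0, 0, 0, 0, 0, 0, 0, 0, 0, 0, 0.01, 0, 0, 0, 0, 0, 0.03, 0, 0, 0, 0, 0, 0.06, 0, 0, 0, 0, 0, 0.1, 0, 0, 0, 0, 0, 0.14, 0, 0, 0, 0, 0, 0.14, 0, 0, 0, 0, 0, 0.14, 0, 0, 0, 0, 0, 0.14, 0, 0, 0, 0, 0, 0.14, 0, 0, 0, 0, 0, 0.14, 0, 0, 0], "claw": 0.07}}

```text
clock: 6.5
eef_pos: [491.5, 109.9, 251.6]
eef_rot: [-3.14, 0.0, 1.465]
wrist_force: [-0.3, -1.0, -0.3]
finger_gap: 70.0
finger_force: 0.0
```

```bash
python3 flap.py e
python3 - <<'E'
from meas import *
w,s,p=meas('e')
for n,c in(('top',w),('scene',s)):
    q=c.reshape(-1,3); f=q[(abs(q[:,0]-652)<40)&(abs(q[:,1]-26)<35)&(q[:,2]>52)&(q[:,2]<68)]
    print(n,rect(f),cv2.minEnclosingCircle(f[:,:2].astype(np.float32)),np.median(f,0))
    f=q[(abs(q[:,0]-485)<60)&(abs(q[:,1]-110)<50)&(q[:,2]>143)&(q[:,2]<160)]
    if len(f): print('fin',rect(f),len(f))
E
```

```text
[491.61880339 109.8740193  251.94520773] [0.12687933 1.13634102 0.02434547] [-0.07221017  0.03239123 -0.04359203]
flap n 626 deg 75.34414856217799 top 227.04723954824422 y at top 40.12655096344908
fit 150 [  2.49213184 -29.69357657  61.08167262] (array([  2.2, -30.4]), array([35.9, 36. ]), 13.08)
flap n 332 deg 76.66393154681528 top 227.69022579124933 y at top 40.35302353022038
fit 134 [  2.73535347 -31.05397889  59.25271497] (array([  3.5, -31.6]), array([35.5, 36. ]), 60.9)
top (array([653.,  26.]), array([35.7, 36.1]), 50.17) ((653.5796508789062, 26.443138122558594), 18.77043914794922) [652.9541379   26.24098514  59.00438147]
fin (array([486.5, 105.1]), array([13.1,  2.8]), 10.85) 8
scene (array([652. ,  26.9]), array([35.9, 36. ]), 6.98) ((651.299072265625, 28.218914031982422), 19.428720474243164) [652.03800666  27.16485661  61.14650537]
fin (array([490., 109.]), array([30.1, 53.4]), 82.76) 185
```

The flap holds at 76° by itself. Next, move over the fitting and descend.

Emit:
{"name": "jog_arm", "arguments": {"plan": [0.01, -0.04, 0, 0, 0, 0, 0.035, -0.075, 0, 0, 0, 0, 0.08, -0.0833, 0, 0, 0, 0, 0.125, -0.0833, 0, 0, 0, 0, 0.155, -0.0833, 0, 0, 0, 0, 0.161, -0.0833, 0, 0, 0, 0, 0.161, -0.0833, -0.04, 0, 0, 0, 0.161, -0.0833, -0.08, 0, 0, 0, 0.161, -0.0833, -0.12, 0, 0, 0, 0.161, -0.0833, -0.15, 0, 0, 0, 0.161, -0.0833, -0.17, 0, 0, 0, 0.161, -0.0833, -0.17, 0, 0, 0]}}

```text
clock: 7.8
eef_pos: [650.8, 26.7, 79.6]
eef_rot: [-3.136, 0.0, 1.465]
wrist_force: [-0.5, -0.7, 0.3]
finger_gap: 69.9
finger_force: 0.0
```

Emit:
{"name": "jog_arm", "arguments": {"plan": [0, 0, -0.015, 0, 0, 0, 0, 0, -0.03, 0, 0, 0, 0, 0, -0.0445, 0, 0, 0, 0, 0, -0.0445, 0, 0, 0, 0, 0, -0.0445, 0, 0, 0]}}

```text
clock: 8.3
eef_pos: [652.7, 26.6, 37.8]
eef_rot: [-3.141, 0.0, 1.465]
wrist_force: [0.5, -0.1, -0.3]
finger_gap: 70.1
finger_force: 0.0
```

Emit:
{"name": "jog_arm", "arguments": {"plan": [0, 0, 0, 0, 0, 0, 0, 0, 0, 0, 0, 0, 0, 0, 0, 0, 0, 0, 0, 0, 0, 0, 0, 0, 0, 0, 0, 0, 0, 0, 0, 0, 0, 0, 0, 0], "claw": 0.03, "force": 20}}

```text
clock: 8.9
eef_pos: [652.9, 26.6, 38.2]
eef_rot: [3.141, -0.0, 1.465]
wrist_force: [0.2, -0.2, 1.5]
finger_gap: 36.8
finger_force: 20.0
```

Emit:
{"name": "jog_arm", "arguments": {"plan": [0, 0, 0.01, 0, 0, 0, 0, 0, 0.025, 0, 0, 0, 0, 0, 0.045, 0, 0, 0, 0, 0, 0.07, 0, 0, 0, 0, 0, 0.095, 0, 0, 0, 0, 0, 0.11, 0, 0, 0, 0, 0, 0.115, 0, 0, 0, 0, 0, 0.115, 0, 0, 0, 0, 0, 0.115, 0, 0, 0]}}

```text
clock: 9.8
eef_pos: [652.3, 26.6, 151.8]
eef_rot: [-3.14, 0.0, 1.465]
wrist_force: [0.0, 0.1, -1.8]
finger_gap: 36.7
finger_force: 20.0
```

Run:
```python
from meas import *
grab('f'); w,s,p=meas('f'); st=manip.read_state(); print(st['eef_pos'],st['finger_gap'],st['wrist_force'],st['moment'])
c=get_calibration('scene'); q=att(c).T@(np.array([652,26,130])-c['origin']); u,v=int(q[0]/q[2]*c['fx']+c['cx']),int(q[1]/q[2]*c['fy']+c['cy']); print(u,v)
cv2.imwrite('pics/f.png',cv2.resize(cv2.imread('pics/f_scene.png')[max(0,v-90):v+90,u-120:u+120],None,fx=3,fy=3,interpolation=cv2.INTER_CUBIC))
```

```text
[652.29118576  26.58659871 151.65360052] 37.01096018717629 [ 0.12550793  0.54101323 -1.37425377] [-0.04864227  0.0295725  -0.03688329]
371 266
```

View pics/f.png

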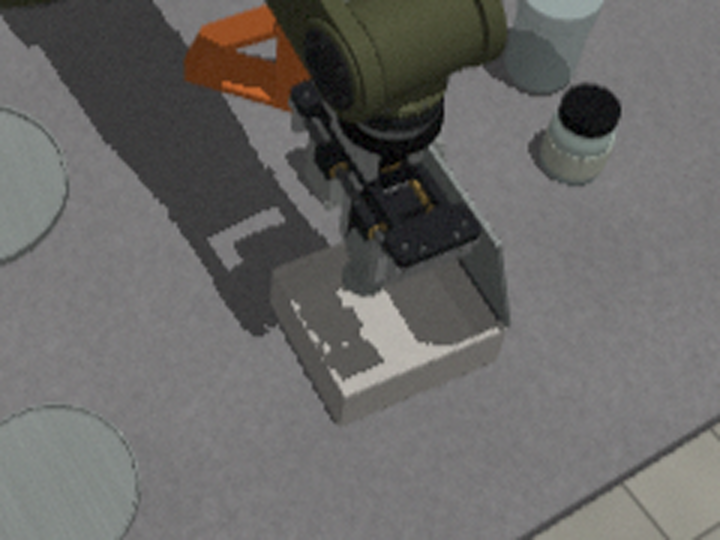

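The fitting is out of the bin, held upright at about (365,270) in the crop, with the flap still open. Now to the tray.

Emit:
{"name": "jog_arm", "arguments": {"plan": [-0.001, -0.012, 0, 0, 0, 0, -0.0025, -0.035, 0, 0, 0, 0, -0.005, -0.07, 0, 0, 0, 0, -0.0075, -0.105, 0, 0, 0, 0, -0.01, -0.14, 0, 0, 0, 0, -0.0125, -0.175, 0, 0, 0, 0, -0.015, -0.21, 0, 0, 0, 0, -0.017, -0.245, 0, 0, 0, 0, -0.019, -0.275, 0, 0, 0, 0, -0.0205, -0.293, 0, 0, 0, 0, -0.021, -0.3014, 0, 0, 0, 0, -0.021, -0.3014, 0, 0, 0, 0, -0.021, -0.3014, -0.02, 0, 0, 0, -0.021, -0.3014, -0.045, 0, 0, 0, -0.021, -0.3014, -0.07, 0, 0, 0, -0.021, -0.3014, -0.09, 0, 0, 0, -0.021, -0.3014, -0.1, 0, 0, 0, -0.021, -0.3014, -0.105, 0, 0, 0, -0.021, -0.3014, -0.105, 0, 0, 0]}}

```text
clock: 11.8
eef_pos: [632.0, -274.3, 48.1]
eef_rot: [3.142, -0.0, 1.466]
wrist_force: [0.1, -0.5, -1.0]
finger_gap: 36.6
finger_force: 20.0
```

```bash
python3 flap.py g
python3 - <<'E'
from meas import *
w,s,p=meas('g')
q=s.reshape(-1,3); f=q[(abs(q[:,0]-631)<30)&(abs(q[:,1]+275)<30)&(q[:,2]>5)&(q[:,2]<60)]
for a in(14,22,30,40,50):
    g=f[abs(f[:,2]-a)<4]; print(a,len(g),g.mean(0) if len(g) else'', np.ptp(g,axis=0) if len(g) else '')
c=get_calibration('scene'); q=att(c).T@(np.array([631,-275,30])-c['origin']); u,v=int(q[0]/q[2]*c['fx']+c['cx']),int(q[1]/q[2]*c['fy']+c['cy'])
cv2.imwrite('pics/g.png',cv2.resize(cv2.imread('pics/g_scene.png')[v-70:v+70,u-90:u+90],None,fx=4,fy=4,interpolation=cv2.INTER_CUBIC))
E
```

```text
[ 632.27134736 -274.77529292   49.10846586] [ 0.19810356  0.01136733 -0.37747447] [-0.09383571  0.06628974  0.02358219]
flap n 622 deg 75.3532376250293 top 227.14074826490287 y at top 40.27000313404098
flap n 466 deg 76.80898843495423 top 227.92453320517808 y at top 40.28001105934933
14 7 [ 649.30028456 -284.83296099   10.97153075] [54.2422952  55.82996403  1.65318965]
22 0  
30 0  
40 0  
50 0
```

View pics/g.png

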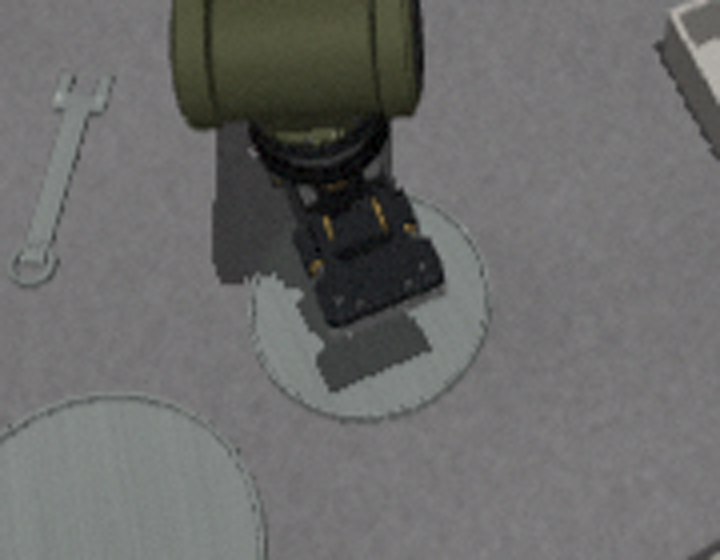

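The gripper is over the middle of the tray at (370,300) in the crop. I'll lower slowly while watching the force.

Emit:
{"name": "jog_arm", "arguments": {"plan": [0, 0, -0.003, 0, 0, 0, 0, 0, -0.006, 0, 0, 0, 0, 0, -0.008, 0, 0, 0, 0, 0, -0.009, 0, 0, 0, 0, 0, -0.0095, 0, 0, 0, 0, 0, -0.0095, 0, 0, 0, 0, 0, -0.0095, 0, 0, 0]}}

```text
clock: 12.6
eef_pos: [631.8, -274.8, 38.5]
eef_rot: [3.141, 0.0, 1.465]
wrist_force: [0.8, 0.0, -0.8]
finger_gap: 36.7
finger_force: 20.0
```

Emit:
{"name": "jog_arm", "arguments": {"plan": [0, 0, -0.0005, 0, 0, 0, 0, 0, -0.0005, 0, 0, 0, 0, 0, -0.0005, 0, 0, 0]}}

```text
clock: 12.9
eef_pos: [631.8, -274.9, 38.2]
eef_rot: [3.141, 0.0, 1.465]
wrist_force: [0.9, -0.2, 0.4]
finger_gap: 36.3
finger_force: 20.0
```

Emit:
{"name": "jog_arm", "arguments": {"plan": [0, 0, -0.0004, 0, 0, 0, 0, 0, -0.0004, 0, 0, 0, 0, 0, -0.0004, 0, 0, 0]}}

```text
clock: 13.2
eef_pos: [632.0, -274.9, 38.1]
eef_rot: [3.141, 0.0, 1.465]
wrist_force: [0.3, 0.2, 4.7]
finger_gap: 37.1
finger_force: 20.0
```

Emit:
{"name": "jog_arm", "arguments": {"plan": [0, 0, 0, 0, 0, 0, 0, 0, 0, 0, 0, 0, 0, 0, 0, 0, 0, 0, 0, 0, 0, 0, 0, 0, 0, 0, 0, 0, 0, 0, 0, 0, 0.01, 0, 0, 0, 0, 0, 0.03, 0, 0, 0, 0, 0, 0.06, 0, 0, 0, 0, 0, 0.1, 0, 0, 0, 0, 0, 0.14, 0, 0, 0, -0.02, 0, 0.16, 0, 0, 0, -0.06, 0, 0.17, 0, 0, 0, -0.1, 0, 0.17, 0, 0, 0, -0.14, 0, 0.17, 0, 0, 0, -0.18, 0, 0.17, 0, 0, 0, -0.18, 0, 0.17, 0, 0, 0], "claw": 0.07}}

```text
clock: 14.8
eef_pos: [448.6, -274.8, 208.8]
eef_rot: [3.141, 0.001, 1.463]
wrist_force: [0.2, -0.1, 0.6]
finger_gap: 70.4
finger_force: 0.0
```

```bash
python3 flap.py i
python3 - <<'E'
from meas import *
w,s,p=meas('i'); 
for n,c in(('top',w),('scene',s)):
    q=c.reshape(-1,3); f=q[(abs(q[:,0]-631)<70)&(abs(q[:,1]+275)<70)&(q[:,2]>53)&(q[:,2]<70)]
    if len(f): print(n,len(f),rect(f),np.median(f,0))
c=get_calibration('scene'); q=att(c).T@(np.array([631,-275,30])-c['origin']); u,v=int(q[0]/q[2]*c['fx']+c['cx']),int(q[1]/q[2]*c['fy']+c['cy'])
cv2.imwrite('pics/i.png',cv2.resize(cv2.imread('pics/i_scene.png')[150:390,130:480],None,fx=2.2,fy=2.2,interpolation=cv2.INTER_CUBIC))
E
```

```text
[ 451.75172091 -275.09020064  208.8501906 ] [0.6037279  0.07555843 0.20989557] [-0.07031796  0.00072851  0.02480405]
flap n 621 deg 75.32065832886542 top 227.17772424576623 y at top 40.376211147122106
flap n 464 deg 76.78776132189317 top 227.75383302357898 y at top 40.1825822398803
top 158 (array([ 632.1, -274.8]), array([35.2, 36.8]), 88.6) [ 631.87005174 -273.67122891   59.22969042]
scene 179 (array([ 629.6, -273.4]), array([35.2, 37.3]), 64.16) [ 631.30334985 -273.38118023   61.35060306]
```

View pics/i.png

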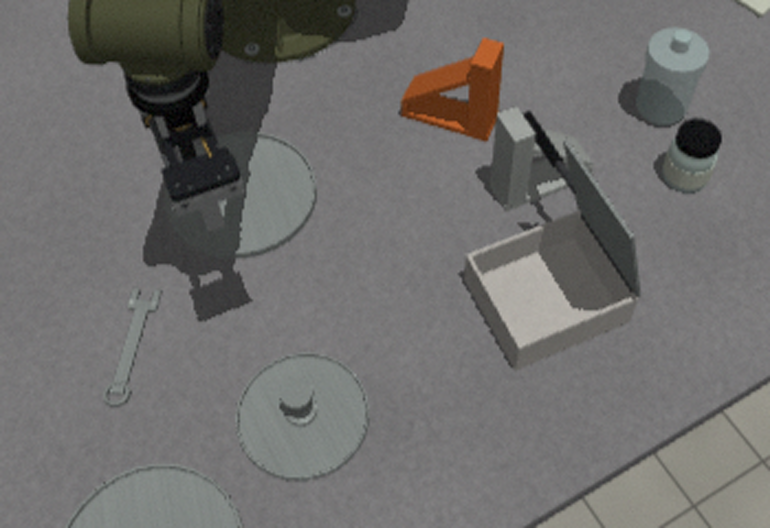

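The fitting stands upright in the middle of the smallest tray, at (298,405) in the crop. The flap is propped, the bystanders haven't moved, and the robot is clear of everything.

```bash
python3 -c "
from cell import manip
print(manip.sign_off())"
```

```text
the job is handed in; nothing more can be done
None
```

I handed the job in at about 15 s of the 64 s allowed. The aluminium prop holds the flap open at about 76°, the fitting stands released near the middle of the smallest tray, and the flask, jar and wrench look unmoved; the hand-in gave no verdict.

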